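# Pack a repaired meter into its return carton

## Robot

A 6-joint arm with a two-finger parallel gripper is mounted at the origin on the work surface. World frame = base frame: x ahead of the robot, y to its left, z up, the work surface at z = 0. Lengths are in m, angles in degrees, forces in N, time in s.
With the tool pointing down it reaches from about 0.325 to 0.85 m from the base axis. Payload 15.5 kg.
Tool frame: the origin (TCP) lies at the very end of the fingers, on their centre line; the grasp point (between the pads) lies arm.grip_depth behind it (arm.grip_depth is the distance from the TCP to the grasp point, in m); z points along the fingers, y is the direction in which the jaws open and shut (so a half turn about z gives the same grasp; the last joint's range is limited). The gripper opens to 91 mm and grips with 3 to 60 N. Pads are 32 mm wide; open, the fingers measure 118 mm over their backs; the gripper's body (76 mm by 178 mm) begins 60 mm behind the grasp point.
Start: joints at [-74.685, 28.281, 77.091, -0, 74.628, -5.472], TCP at [0.222, -0.584, 0.185] pointing down, gripper open.
Joint ranges: [-166.48, 166.48], [-47.26, 123.95], [12.59, 153.08], [-70.14, 250.14], [6.76, 159.57], [-176.63, 176.63]. Speed limits (degrees/s): [108.29, 108.29, 147.25, 172.46, 172.46, 172.46].

## Interface

Orientations are given as a 3x3 rotation matrix whose columns are the frame's x, y, z axes.
In Python, from rig import arm gives the robot as it stands. Calls block until the motion is done:
- arm.move_to(position, orientation): joint-space move of the TCP to a pose.
- arm.move_l(position, orientation=None, feed=0.15): straight line of the TCP; orientation=None keeps the orientation; feed is the mean speed in m/s.
- arm.move_joints(angles): joint-space move.
- arm.grip(opening): finger opening in m; the grip force is fixed at half the most; returns when the fingers have stopped.
- arm.sleep(seconds).
- arm.solve_ik(position, orientation): joint angles nearest the present ones, or None.
- arm.snapshot(name): name is "scene" or "top" or "wrist"; returns the picture (400x640x3 uint8, red, green, blue); there is no depth.
- arm.get_calibration(name): a dict with "intrinsics" (3x3 intrinsics, pixels), "cam_to_world" (4x4, takes a point from camera to world coordinates). Camera axes: x right, y down, z forward; pixel columns grow to the right and rows downward; lengths in m; the calibration is good to about 2 mm. A picture is of the moment at which its call begins: read the wrist's pose just before it. get_calibration takes no time and is no camera call; for the wrist camera it gives the pose at the moment of the call.
A pose or a line that the arm cannot do raises arm.Unreachable and nothing moves.
- arm.sign_off(): hands the job in, once; it reports no verdict.
Readings, each from a call of its own:
- arm.current_t(): time.
- arm.current_joint_positions(): joint angles.
- arm.current_dq(): joint speeds.
- arm.current_tau(): joint torques, N m.
- arm.current_ee_pos(): TCP position.
- arm.current_tool_rot(): TCP orientation.
- arm.current_force(): force on the tool from outside, world axes, zero at the start.
- arm.current_torque(): the same for the moment, N m.
- arm.current_width(): finger opening in m.
Only numpy, scipy, OpenCV 4.12 (cv2) and the standard library are available. Lean on these libraries where they do the work, as an engineer would, in place of code of your own. Each camera call takes 0.05 s, during which the arm holds its last target.

## Task

Pack the repaired meter for its return: lay the meter and the black charger block face up, fully down in their own pink foam pockets in the open carton, then lower the cream lift-out tray in flat on top of the foam. Last of all, once the tray is in the carton, lay the blue probe case right side up and flat in the tray's empty half (the other half holds the booklet). Set things down rather than dropping them, and leave the tape roll and the red parts bin where they are.

Things in the scene. Friction and masses are not known exactly. Their poses are not given: they have to be found in the camera images.
- carton: Brown open cardboard carton, fixed. Outside 170 (x) x 236 (y) x 75 mm high, walls and floor 4 mm. Origin: centre of its underside, at bench level; z up; y along its long side. The two foam cushions lie side by side on its floor, one in each half along y; their tops are 46 mm above the bench.
- meter_foam: Pink foam cushion fixed in either half of the carton: the one with the longer pocket. 156 (x) x 112 (y) x 42 mm. Origin: centre of its underside, 4 mm above the bench; axes as the carton's. Meter pocket centred, with a dark grey floor, 136 (x) x 66 (y) mm, its floor 6 mm above the origin. Finger slots (|x| < 25 mm) run from the pocket out through both long sides (+y, -y), open down to the carton's floor.
- charger_foam: Pink foam cushion like the other, same outside size and same finger slots, fixed in the carton's other half, but with the shorter pocket, 86 (x) x 54 (y) mm, for the charger. Origin: centre of its underside, 4 mm above the bench; the pocket is centred and its floor is 6 mm above the origin.
- meter: Handheld electrical test meter, dark grey back and light grey face with a screen, a round dial and three sockets; lies face up. 126 (x) x 56 (y) x 32 mm high, about 220 g. Origin: centre of its underside; x along its length (screen at +x), z up out of its face. Either way round is right in its pocket.
- charger: Black desktop charger block without cable, with a light grey plate on its top. 76 (x) x 44 (y) x 30 mm high, about 180 g. Origin: centre of its underside; x along its length, z up. Either way round is right in its pocket.
- tray: Cream lift-out tray, 150 (x) x 216 (y) mm, 120 g; floor 3 mm, rim 12 mm high. A partition 12 mm thick runs along x through its middle; where |x| < 35 mm it rises as a grip to 29 mm. The +y half (y 6 to 104 mm) is empty; in the -y half a pale green booklet 4 mm thick is fixed, y -35 to -101 mm. Origin: centre of underside; z up. Fits the carton either way round, 6 mm to spare each side.
- probe_case: Blue hard case, 84 (x) x 44 (y) x 24 mm high, about 90 g, a grey clasp on its -y side. Origin: centre of its underside; x along its length, z up. Any direction in the tray's empty half will do, as long as it lies flat; that half's middle is at y = +55 mm in the tray's frame.
- tape_roll: Bystander: roll of brown packing tape lying flat, 102 mm across, 48 mm high. Origin: centre of its underside.
- parts_bin: Bystander: small red open-fronted parts bin, 95 x 108 x 53 mm high, with small parts in it. Origin: centre of its underside.
Mind the look-alikes: they are no part of the job. Of the things like the probe_case, leave any that is brown; of the rest the larger one is meant.

How it is judged (in metres and radians):
On the way, in this order (a step that is already met when the one before it is completed fails the run):
1. the meter and the charger lie flat and fully down in their own foam pockets, let go (in either order) (horizontal distance between meter and meter_foam below 0.01 m and z of meter in the frame of meter_foam between 0.002 and 0.011 m and angle between each of meter, charger's own z axis and vertical below 0.12 rad and angle between the x axis of meter and the x axis of meter_foam, either way round below 0.25 rad and horizontal distance between charger and charger_foam below 0.01 m and z of charger in the frame of charger_foam between 0.002 and 0.011 m and angle between the x axis of charger and the x axis of charger_foam, either way round below 0.25 rad and contact force between each of meter, charger and the fingers below 0.2 N), for 0.2 s.
2. then the tray lies flat on the foam in the carton, let go, with the meter and the charger still in their pockets below it (horizontal distance between meter and meter_foam below 0.01 m and z of meter in the frame of meter_foam between 0.002 and 0.011 m and angle between each of meter, charger's own z axis and vertical below 0.12 rad and angle between the x axis of meter and the x axis of meter_foam, either way round below 0.25 rad and horizontal distance between charger and charger_foam below 0.01 m and z of charger in the frame of charger_foam between 0.002 and 0.011 m and angle between the x axis of charger and the x axis of charger_foam, either way round below 0.25 rad and horizontal distance between tray and carton below 0.012 m and z of tray in the frame of carton between 0.041 and 0.051 m and angle between tray's own z axis and vertical below 0.06 rad and angle between the x axis of tray and the x axis of carton, either way round below 0.15 rad and contact force between tray and the fingers below 0.2 N), for 0.2 s.
3. then the probe case lies flat in the tray's empty half, let go (horizontal distance between tray and carton below 0.012 m and z of tray in the frame of carton between 0.041 and 0.051 m and angle between tray's own z axis and vertical below 0.06 rad and angle between the x axis of tray and the x axis of carton, either way round below 0.15 rad and z of probe_case in the frame of tray between 0 and 0.007 m and angle between probe_case's own z axis and vertical below 0.1 rad and y of probe_case in the frame of tray between 0.022 and 0.088 m and x of probe_case in the frame of tray between -0.055 and 0.055 m and contact force between probe_case and the fingers below 0.2 N), for 0.2 s.
At the end, for the whole second after the job is handed in: Meter and charger face up on the floor of their own pockets (centres within 10 mm); tray flat on the foam (underside 41 to 51 mm up, within 12 mm of centre, 0.06 rad of level); probe case right side up and flat on the floor of the tray's empty half; all released and at rest (all of step 1 and all of step 3 and linear speed of each of meter, charger, tray, probe_case below 0.03 m/s and contact force between tray and the fingers below 0.2 N); the robot touches nothing.
It fails at once if the meter or the charger is dropped (falls freely by more than about 35 mm) ((linear speed of meter above 0.8 m/s and contact force between meter and the fingers below 0.05 N and contact force between meter and the arm below 0.05 N) or (linear speed of charger above 0.8 m/s and contact force between charger and the fingers below 0.05 N and contact force between charger and the arm below 0.05 N)).
It fails at once if the tray or the probe case is dropped (falls freely by more than about 35 mm) ((linear speed of tray above 0.8 m/s and contact force between tray and the fingers below 0.05 N and contact force between tray and the arm below 0.05 N) or (linear speed of probe_case above 0.8 m/s and contact force between probe_case and the fingers below 0.05 N and contact force between probe_case and the arm below 0.05 N)).
It fails at once if the tape roll is moved by more than 25 mm (distance of tape_roll from where it was at the start of the episode above 0.025 m).
It fails at once if the red parts bin is moved by more than 25 mm (distance of parts_bin from where it was at the start of the episode above 0.025 m).
It also fails if it takes over 112 s, if anything falls off the work surface, if the arm or the gripper's body presses on something with over 40 N, if the wrist force passes 120 N, or if a joint passes its speed limit or range.

## Working session

There is one attempt and no reset: what is moved stays moved. The work goes in short steps, each a Python script; the robot and the scene stay as the last script left them, time stands still between calls to the robot, and variables do not carry over. Pictures are saved under pics/ and viewed, and the job is handed in when it is done.

```bash
ls; mkdir -p pics; python3 - <<'E'
from rig import arm
import cv2
for n in ("scene","top","wrist"):
    c=arm.get_calibration(n); print(n,c["intrinsics"].tolist() if hasattr(c["intrinsics"],'tolist') else c["intrinsics"]); print(c["cam_to_world"])
    cv2.imwrite(f"pics/a_{n}.png",cv2.cvtColor(arm.snapshot(n),cv2.COLOR_RGB2BGR))
print(arm.grip_depth,arm.current_t(),arm.current_tool_rot(),arm.current_width())
E
```

```text
pics
scene [[461.3398506011448, 0.0, 320.77642267449795], [0.0, 461.3398506011448, 191.83553999677898], [0.0, 0.0, 1.0]]
[[-0.84859906  0.3964767  -0.3502654   0.98238899]
 [ 0.52875324  0.65728991 -0.53701954  0.6746366 ]
 [ 0.01731018 -0.64091824 -0.76741395  1.04848543]
 [ 0.          0.          0.          1.        ]]
top [[361.202450234925, 0.0, 324.1961280932], [0.0, 361.202450234925, 200.3225900462538], [0.0, 0.0, 1.0]]
[[-0.01471615 -0.99636697  0.08388266  0.43648651]
 [-0.99986409  0.01528746  0.00617257  0.00274945]
 [-0.0074325  -0.08378042 -0.99645652  1.14249593]
 [ 0.          0.          0.          1.        ]]
wrist [[280.2920617368871, 0.0, 316.6179590980121], [0.0, 280.2920617368871, 198.1407395260451], [0.0, 0.0, 1.0]]
[[ 0.35549128 -0.90066295 -0.24986437  0.2903975 ]
 [-0.934679   -0.3428552  -0.09394402 -0.55684713]
 [-0.0010554   0.26693926 -0.96371278  0.3848754 ]
 [ 0.          0.          0.          1.        ]]
0.0188 0.15 [[ 9.34904735e-01  3.54898677e-01 -2.57577028e-04]
 [ 3.54898761e-01 -9.34904295e-01  9.09863384e-04]
 [ 8.20994414e-05 -9.42049353e-04 -9.99999553e-01]] 0.09100586483129476
```

View pics/a_scene.png

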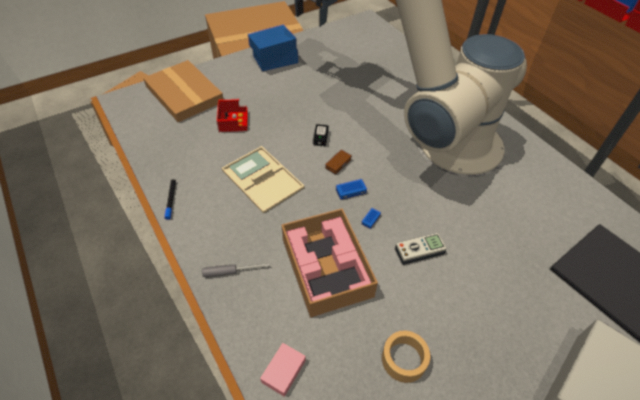

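View pics/a_top.png

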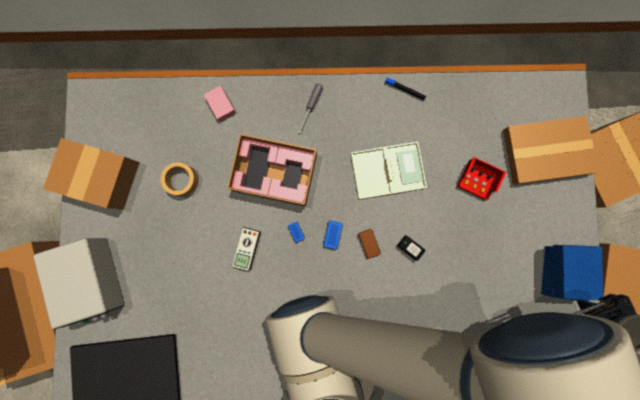

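View pics/a_wrist.png

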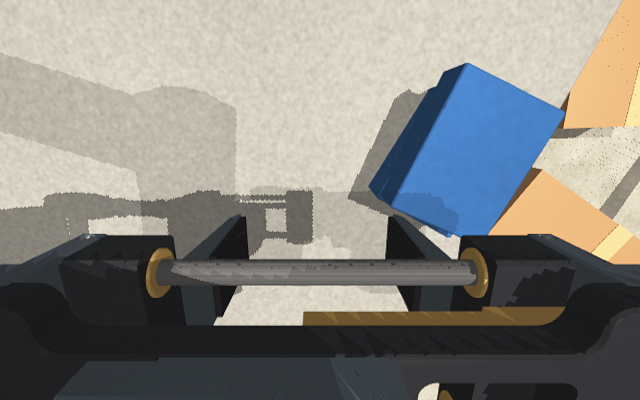

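The top view shows the carton at about (273,170), with the meter pocket in its left half. The tray is at (389,170) with its empty half on the left. The meter is at (246,249), the large blue case at (333,235), and the charger at (411,247). The look-alikes are the small blue case (296,232) and the brown one (369,243). The tape is at (178,180) and the bin at (481,178). Next I'll get coarse positions from masks.

```bash
cat > h.py <<'E'
import numpy as np, cv2, time
def ray(cal,px,z):
    K=np.array(cal["intrinsics"]);T=np.array(cal["cam_to_world"])
    px=np.atleast_2d(np.asarray(px,float))
    d=np.c_[px,np.ones(len(px))]@np.linalg.inv(K).T@T[:3,:3].T
    o=T[:3,3]; return (o+d*((z-o[2])/d[:,2])[:,None])
def proj(cal,P):
    K=np.array(cal["intrinsics"]);T=np.array(cal["cam_to_world"])
    p=(np.atleast_2d(P)-T[:3,3])@T[:3,:3]@K.T
    return p[:,:2]/p[:,2:]
def down(yaw):  # tool y (jaw) axis along yaw direction (deg), pointing down
    a=np.radians(yaw); y=np.array([np.cos(a),np.sin(a),0]); z=np.array([0,0,-1.]); return np.c_[np.cross(y,z),y,z]
def comp(mask,near=None,minarea=20):
    cs,_=cv2.findContours(mask.astype(np.uint8),cv2.RETR_EXTERNAL,cv2.CHAIN_APPROX_NONE)
    cs=[c for c in cs if cv2.contourArea(c)>minarea]
    if near is None: return max(cs,key=cv2.contourArea)
    return min(cs,key=lambda c:np.hypot(*(cv2.minAreaRect(c)[0]-np.array(near))))
def rect(pts):
    """world xy contour points -> centre, long, short, yaw deg of long axis"""
    r=cv2.minAreaRect((pts[:,:2]*1000).astype(np.float32)); b=cv2.boxPoints(r)
    e1=b[1]-b[0];e2=b[2]-b[1]
    e=e1 if np.hypot(*e1)>np.hypot(*e2) else e2
    return np.array(r[0])/1000,max(r[1]),min(r[1]),(np.degrees(np.arctan2(e[1],e[0])))%180
E
python3 - <<'E'
from h import *
from rig import arm
im=cv2.imread('pics/a_top.png'); cal=arm.get_calibration('top')
hsv=cv2.cvtColor(im,cv2.COLOR_BGR2HSV)
for n,p in dict(meter=(246,249),blue=(333,235),sblue=(296,232),brown=(369,243),charger=(411,247),tray=(389,170),carton=(273,170),bench=(330,290)).items():
    print(n,im[p[1],p[0]],hsv[p[1],p[0]],hsv[p[1]+5,p[0]-9])
for n,p,z in (('meter',(246,249),.032),('case',(333,235),.024),('charger',(411,247),.03),('tray',(389,170),.012),('carton',(273,170),.075),('tape',(178,180),.048),('bin',(481,178),.053)):
    print(n,ray(cal,[p],z)[0].round(3))
cv2.imwrite('pics/a_crop.png',cv2.resize(im[120:285,150:510],None,fx=2.2,fy=2.2,interpolation=cv2.INTER_CUBIC))
E
```

```text
meter [197 223 230] [ 24  37 230] [ 39  55 135]
blue [175  89  35] [108 204 175] [111 102 127]
sblue [171  81  30] [109 210 171] [ 23  37 145]
brown [ 34  74 135] [ 12 191 135] [ 23  37 152]
charger [165 185 192] [ 22  36 192] [25 35 81]
tray [195 232 227] [ 34  41 232] [ 33  31 231]
carton [ 86 152 209] [ 16 150 209] [ 7 30 77]
bench [113 125 131] [ 20  35 131] [ 23  31 107]
meter [0.384 0.251 0.032]
case [ 0.423 -0.016  0.024]
charger [ 0.383 -0.253  0.03 ]
tray [ 0.625 -0.196  0.012]
carton [0.62  0.161 0.075]
tape [0.598 0.457 0.048]
bin [ 0.589 -0.467  0.053]
```

View pics/a_crop.png

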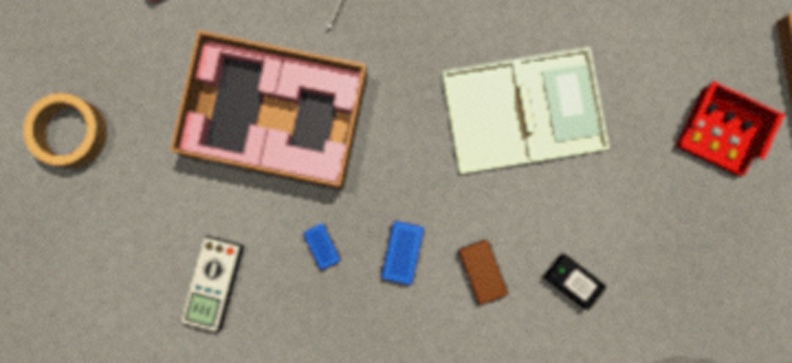

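The crop confirms the layout. The meter foam is in the carton's left (+y) half and the tray's empty half is to the left. Next I'll take wider wrist views for precision.

```bash
python3 - <<'E'
from h import *
from rig import arm
import pickle
for i,(x,z) in enumerate([(0.36,.30),(0.50,.30)]):
    arm.move_to([x,0,z],down(-90)); arm.sleep(.2)
    c=arm.get_calibration('wrist'); im=cv2.cvtColor(arm.snapshot('wrist'),cv2.COLOR_RGB2BGR)
    cv2.imwrite(f'pics/b{i}.png',im); pickle.dump({k:np.array(v) for k,v in c.items()},open(f'b{i}.pkl','wb'))
    print(arm.current_joint_positions(),arm.current_t())
E
```

```text
[-9.56443762e+00 -7.81723247e-01  9.90846239e+01 -7.93890048e-04
  8.17081693e+01  8.04643106e+01] 2.5917
[-6.85796748e+00  1.21872380e+01  8.39389788e+01 -1.55346271e-03
  8.38389907e+01  8.31512169e+01] 3.4583
```

View pics/b0.png

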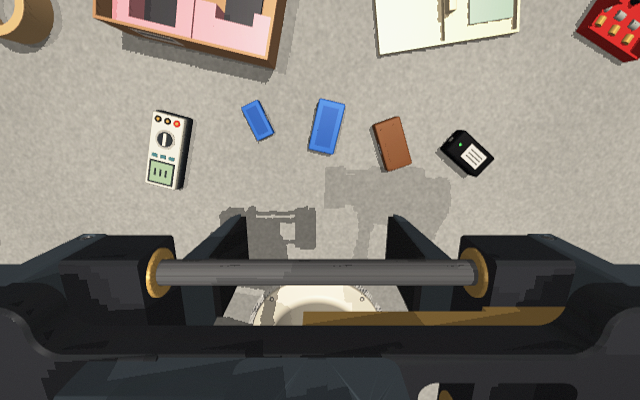

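View pics/b1.png

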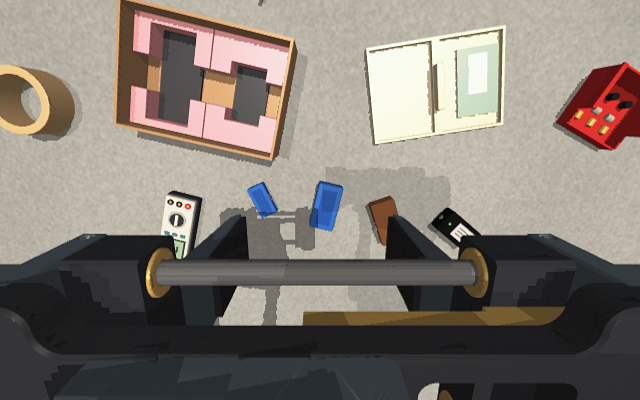

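The bench things show clearly. In b0 the meter is at (168,150), the large blue case at (327,126) and the charger at (467,152); in b1 the carton is at (206,80) and the tray at (436,84). I'll take one look from straight above each of them to remove parallax.

```bash
python3 - <<'E'
from h import *
from rig import arm
import pickle
T=dict(tray=(.625,-.196,.25),carton=(.62,.161,.30),meter=(.384,.251,.18),case=(.423,-.016,.18),charger=(.383,-.253,.18))
for n,(x,y,z) in T.items():
    a=np.arctan2(y,x); r=np.hypot(x,y)-.073
    arm.move_to([r*np.cos(a),r*np.sin(a),z],down(np.degrees(a)-90)); arm.sleep(.15)
    c=arm.get_calibration('wrist'); im=cv2.cvtColor(arm.snapshot('wrist'),cv2.COLOR_RGB2BGR)
    cv2.imwrite(f'pics/c_{n}.png',im); pickle.dump({k:np.array(v) for k,v in c.items()},open(f'c_{n}.pkl','wb'))
print(arm.current_t(),arm.current_joint_positions())
ims=[cv2.imread(f'pics/c_{n}.png')[0:260] for n in T]
def z(i,s=400): return cv2.resize(i,(s,int(260*s/640)))
cv2.imwrite('pics/c_all.png',np.vstack([np.hstack([z(ims[0]),z(ims[1])]),np.hstack([z(ims[2]),z(ims[3])]),np.hstack([z(ims[4]),z(ims[4])])]))
E
```

```text
9.325 [-4.21752718e+01  9.32739022e+00  1.08605137e+02  7.67477060e-03
  6.20730176e+01  8.11159604e+01]
```

View pics/c_all.png

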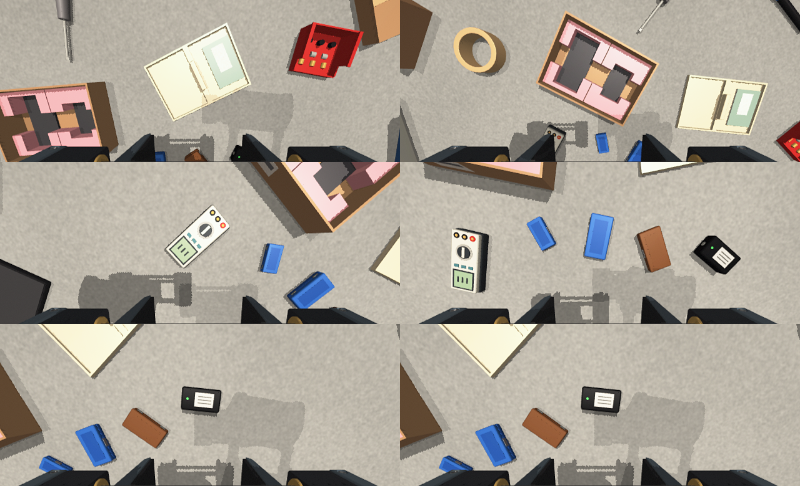

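View pics/c_carton.png

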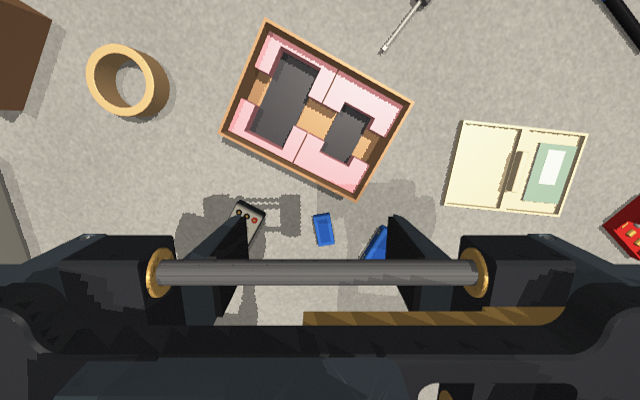

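View pics/c_tray.png

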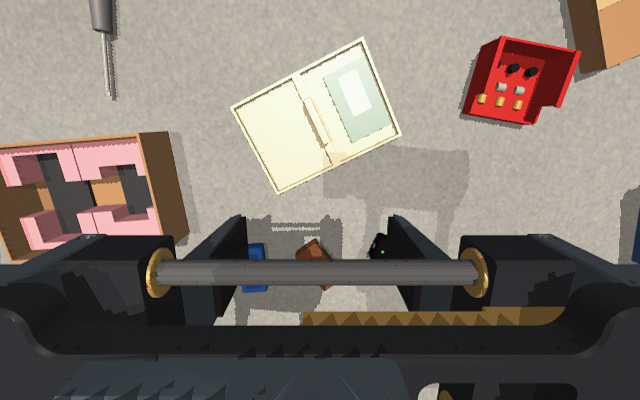

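View pics/c_charger.png

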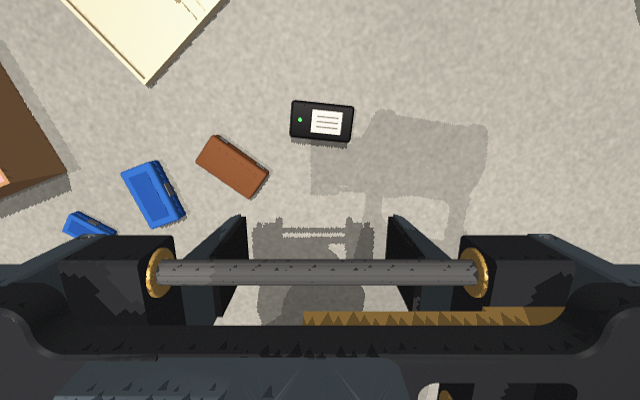

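The overhead views are clean: carton centred near (316,110), tray near (316,116), charger near (322,122), with almost no sides visible. I'll fit rectangles now.

```bash
python3 - <<'E'
from h import *
import pickle
out={}
def go(n,f,z,near=(316,118),hull=True):
    im=cv2.imread(f'pics/c_{n}.png'); cal=pickle.load(open(f'c_{n}.pkl','rb')); h=cv2.cvtColor(im,cv2.COLOR_BGR2HSV).astype(int)
    m=f(h[...,0],h[...,1],h[...,2]).astype(np.uint8); m[212:]=0
    m=cv2.morphologyEx(m,cv2.MORPH_CLOSE,np.ones((5,5)))
    if n!='carton': m=cv2.morphologyEx(m,cv2.MORPH_OPEN,np.ones((3,3)))
    c=comp(m,near,150)
    p=cv2.convexHull(c)[:,0].astype(float); 
    r=rect(ray(cal,p,z)); print(n,r[0].round(4),'L %.1f S %.1f yaw %.2f'%r[1:],cal['cam_to_world'][:2,3].round(3)); out[n]=r
    ov=im.copy(); cv2.drawContours(ov,[cv2.convexHull(c)],-1,(0,255,0),1); return ov[0:210,150:480]
o=[go('tray',lambda h,s,v:(v>170)&((h>25)&(s>25)),.012),
go('carton',lambda h,s,v:(h>5)&(h<22)&(s>95)&(v>60)|((h>150)|(h<8))&(s>50)&(v>120),.075),
go('meter',lambda h,s,v:(v>215)|((h>35)&(h<80)&(s>40)),.032),
go('case',lambda h,s,v:(h>100)&(h<125)&(s>120),.024),
go('charger',lambda h,s,v:(v<75)|((v>225)),.03)]
o=[cv2.copyMakeBorder(i,0,0,0,0,cv2.BORDER_CONSTANT) for i in o]+[o[0]*0]
cv2.imwrite('pics/d.png',cv2.resize(np.vstack([np.hstack(o[:3]),np.hstack(o[3:])]),(792,336)))
pickle.dump(out,open('rects.pkl','wb'))
E
```

```text
tray [ 0.6255 -0.195 ] L 217.4 S 151.5 yaw 98.38 [ 0.625 -0.195]
carton [0.6233 0.1657] L 236.2 S 169.7 yaw 77.20 [0.621 0.161]
meter [0.3845 0.2537] L 120.0 S 50.2 yaw 164.71 [0.385 0.253]
case [ 0.4239 -0.0153] L 82.6 S 43.2 yaw 166.86 [ 0.424 -0.014]
charger [ 0.3793 -0.2559] L 74.6 S 43.6 yaw 51.06 [ 0.384 -0.252]
```

View pics/d.png

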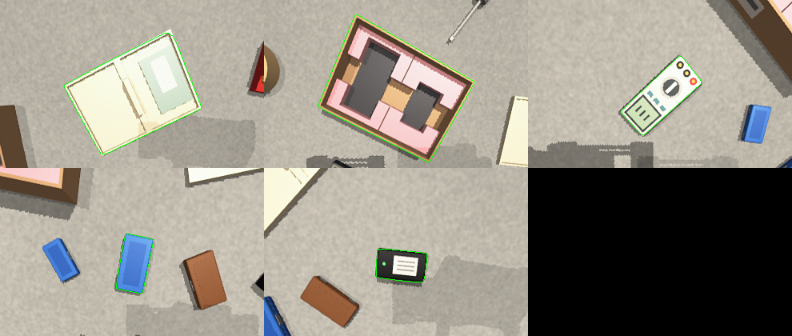

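The fits match the known sizes to 1–2 mm, so I'll start with the charger.

```bash
cat >> h.py <<'E'
import pickle
def snap(arm,cam,name):
    c=arm.get_calibration(cam); c={k:np.array(v) for k,v in c.items()}
    im=cv2.cvtColor(arm.snapshot(cam),cv2.COLOR_RGB2BGR); cv2.imwrite(f'pics/{name}.png',im); pickle.dump(c,open(f'{name}.pkl','wb')); return im,c
def pick(arm,xy,yaw,z,op,zs=.12):
    arm.move_to([*xy,zs],down(yaw)); arm.grip(op)
    arm.move_l([*xy,z+.0],feed=.12); arm.grip(0); arm.sleep(.2)
    print('width',round(arm.current_width(),4),'F',np.round(arm.current_force(),2))
def lift(arm,xy,zs=.2): arm.move_l([*xy,zs],feed=.15); print('width',round(arm.current_width(),4),'F',np.round(arm.current_force(),2))
def place(arm,xy,yaw,z,op,zs=.2,zm=None):
    arm.move_to([*xy,zs],down(yaw))
    if zm: arm.move_l([*xy,zm],feed=.15)
    arm.move_l([*xy,z],feed=.06); arm.sleep(.15); print('down F',np.round(arm.current_force(),2),np.round(arm.current_ee_pos(),4))
    arm.grip(op); arm.sleep(.2); print('t',arm.current_t())
R=pickle.load(open('rects.pkl','rb')) if __import__('os').path.exists('rects.pkl') else {}
CY=77.20; CC=R['carton'][0]; CD=np.array([np.cos(np.radians(CY)),np.sin(np.radians(CY))])
E
python3 - <<'E'
from h import *
from rig import arm
r=R['charger']
pick(arm,r[0],r[3]-90,.006,.064); lift(arm,r[0])
arm.move_to([*(CC-56.5e-3*CD),.2],down(CY-180)); snap(arm,'wrist','e1'); print(arm.current_t(),arm.current_joint_positions())
E
```

```text
width 0.0004 F [-0.16 -0.42 -0.44]
width 0.0005 F [-0.83  0.14 -0.01]
16.8583 [ 4.68357542e+00  2.71804220e+01  7.66383401e+01 -9.48855048e-03
  7.61949618e+01  1.07506351e+02]
```

View pics/e1.png

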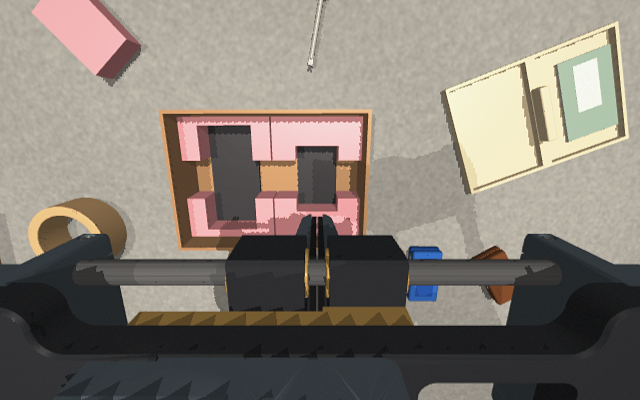

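The fingers closed on nothing, so the grasp missed. I'll look at where the charger is now.

```bash
python3 - <<'E'
from h import *
from rig import arm
im,c=snap(arm,'top','f1'); print(arm.current_ee_pos())
cv2.imwrite('pics/f1c.png',cv2.resize(im[120:285,230:510],None,fx=2.8,fy=2.8,interpolation=cv2.INTER_CUBIC))
E
```

```text
[0.61074827 0.10978052 0.20000461]
```

View pics/f1c.png

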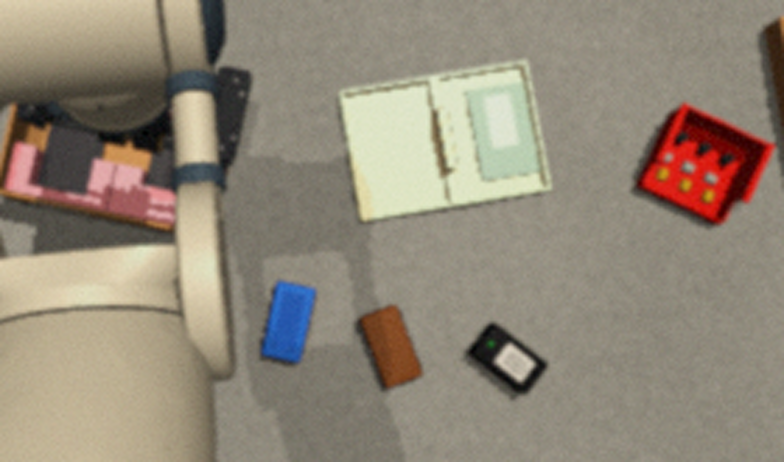

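The charger is still at about its old place (top px ≈ 411,248). I'll retry in steps to see why the grasp missed.

```bash
python3 - <<'E'
from h import *
from rig import arm
r=R['charger']
arm.move_to([*r[0],.12],down(r[3]-90)); arm.grip(.064); print(arm.current_width(),arm.current_ee_pos()); snap(arm,'wrist','g1')
arm.move_l([*r[0],.05]); snap(arm,'wrist','g2');print(arm.current_ee_pos()); snap(arm,'scene','g3'); 
a=cv2.imread('pics/g1.png');b=cv2.imread('pics/g2.png');c=cv2.imread('pics/g3.png')
c=cv2.resize(c[60:260,220:540],(640,400))
cv2.imwrite('pics/g.png',cv2.resize(np.vstack([np.hstack([a,b]),np.hstack([c,c])]),(800,500)))
E
```

```text
0.06388497714817176 [ 0.37933263 -0.25589442  0.12000852]
[ 0.37974016 -0.2562294   0.0507134 ]
```

View pics/g.png

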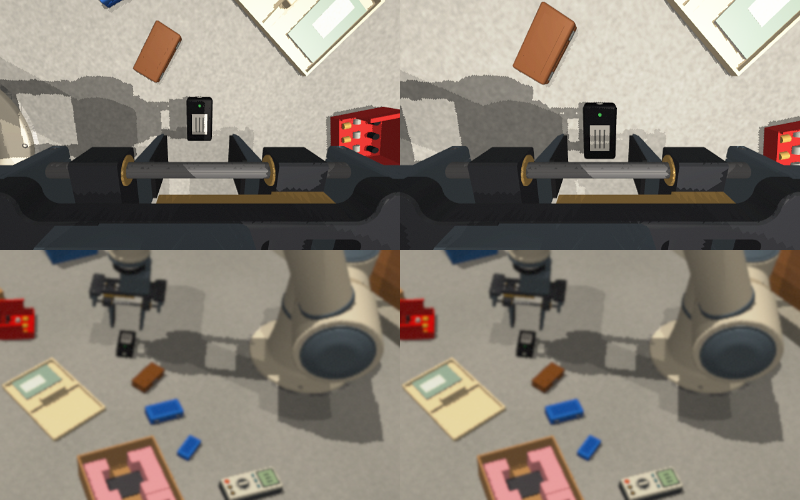

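```bash
python3 - <<'E'
from h import *
from rig import arm
for n in('g1','g2'):
    c=pickle.load(open(n+'.pkl','rb')); im=cv2.imread(f'pics/{n}.png')
    z=.12 if n=='g1' else .05
    print(n,'tcp px',proj(c,[.3793,-.2559,z]),'charger px',proj(c,[.3793,-.2559,.03]),c['cam_to_world'][:3,3])
    h=cv2.cvtColor(im,cv2.COLOR_BGR2HSV); m=(h[...,2]>225)|(h[...,2]<75); m[:150]=0;m[262:]=0;m[:,:290]=0;m[:,350:]=0
    q=comp(m,(318,190)); print(rect(ray(c,q[:,0],.03)))
c=pickle.load(open('g3.pkl','rb'));print('scene tcp',proj(c,[.3793,-.2559,.05]),proj(c,[.3793,-.2559,.03]))
E
```

```text
g1 tcp px [[318.82455726 222.56864865]] charger px [[318.22518696 193.00906794]] [ 0.42495353 -0.19681501  0.32006839]
(array([ 0.38129785, -0.25419916]), 75.70707702636719, 43.18910217285156, np.float32(51.151848))
g2 tcp px [[318.5759858 222.4140037]] charger px [[318.42511842 213.9604666 ]] [ 0.42510123 -0.19692808  0.250418  ]
(array([ 0.38272424, -0.2547673 ]), 77.07897186279297, 46.461158752441406, np.float32(51.100384))
scene tcp [[321.54861422 126.00303665]] [[321.43366435 130.64207955]]
```

View pics/g2.png

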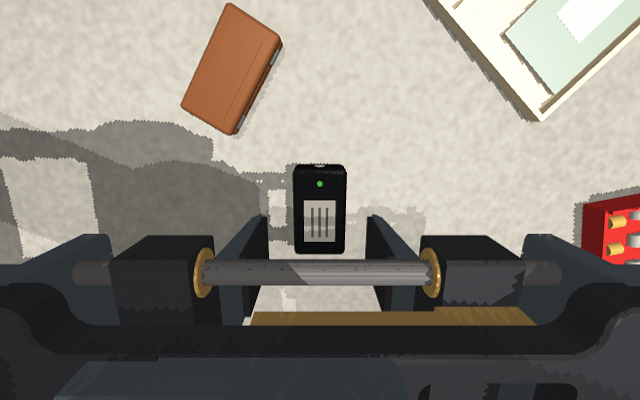

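View pics/g3.png

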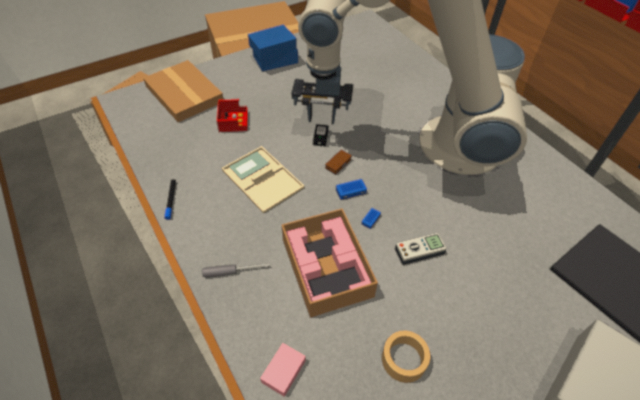

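The two views agree that the charger is directly under the TCP. I'll descend again and check the heights.

```bash
python3 - <<'E'
from h import *
from rig import arm
r=R['charger']; xy=(np.array([.3813,-.2545]))
arm.move_l([*xy,.05]); arm.move_l([*xy,.006]); arm.sleep(.3); print(arm.current_ee_pos(),arm.current_force(),arm.current_width()); snap(arm,'wrist','i1')
arm.grip(.040);print(arm.current_width(),arm.current_force());snap(arm,'wrist','i2')
a=cv2.imread('pics/i1.png');b=cv2.imread('pics/i2.png')
cv2.imwrite('pics/i.png',cv2.resize(np.hstack([a[100:],b[100:]]),(800,188)))
print(arm.current_t())
E
```

```text
[ 0.3816171  -0.25476421  0.00663048] [ 0.38252305 -0.38517023 -0.40157975] 0.06406165147961419
0.040060318715521175 [-0.12591413  0.00242437 -0.18054934]
22.125
```

View pics/i.png

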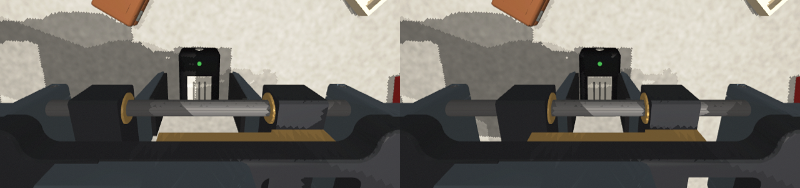

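View pics/i2.png

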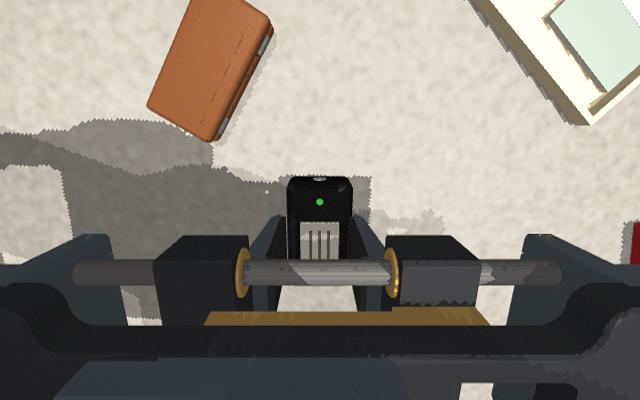

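View pics/i1.png

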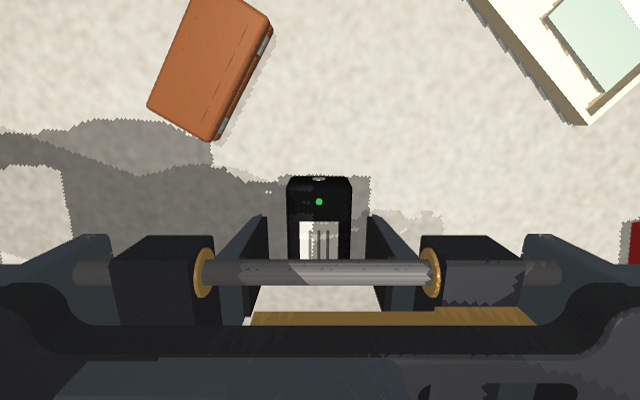

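```bash
python3 - <<'E'
from h import *
from rig import arm
for w in (.034,.026,.012):
    arm.grip(w);print(arm.current_width(),arm.current_force().round(2) if hasattr(arm.current_force(),'round') else arm.current_force())
snap(arm,'wrist','j1');snap(arm,'scene','j2')
c=cv2.imread('pics/j2.png'); cv2.imwrite('pics/j2c.png',cv2.resize(c[40:180,240:400],None,fx=4,fy=4,interpolation=cv2.INTER_CUBIC))
E
```

```text
0.03422875392385911 [-0.27 -0.39  1.03]
0.026047389402893077 [-0.18 -0.62  0.57]
0.012133382773071862 [ 0.62 -0.01  0.29]
```

View pics/j1.png

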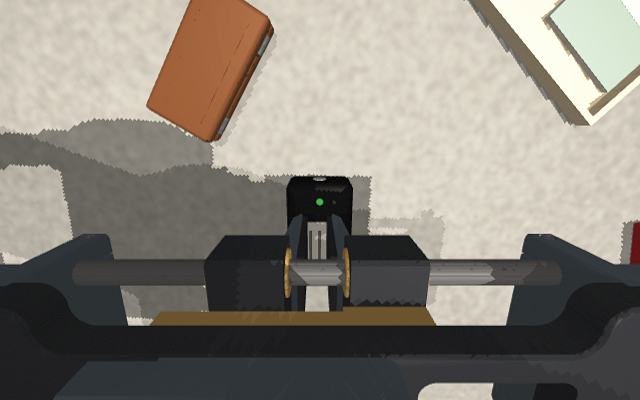

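View pics/j2c.png

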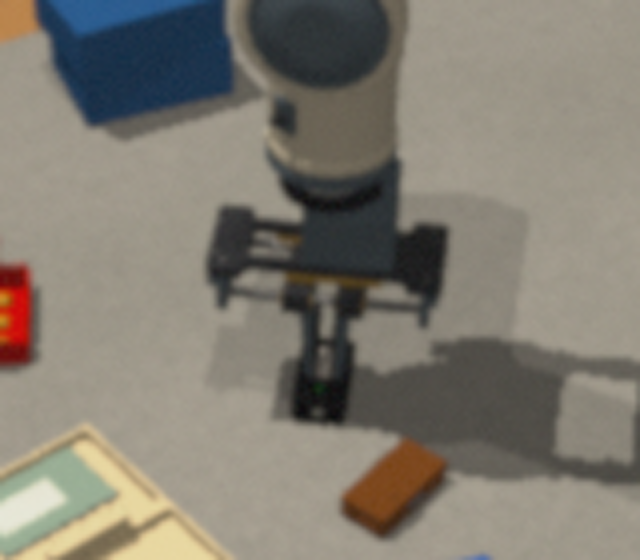

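```bash
python3 - <<'E'
import cv2,numpy as np
a=cv2.imread('pics/i1.png')[160:320,240:400];b=cv2.imread('pics/j1.png')[160:320,240:400]
o=np.hstack([cv2.resize(x,(400,400),interpolation=cv2.INTER_CUBIC) for x in (a,b)])
cv2.imwrite('pics/k.png',np.clip(o.astype(float)*1.6+20,0,255).astype(np.uint8))
E
```

```text
(no output)
```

View pics/k.png

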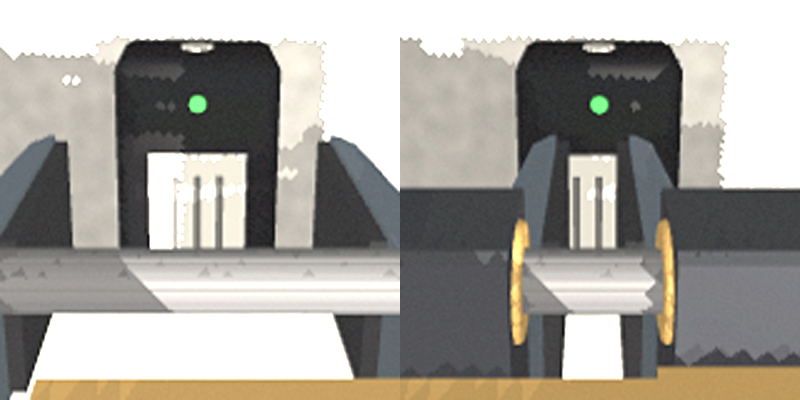

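The zoom shows the fingertips passing over the charger's top without touching it. The real tips therefore seem to sit 20 mm or more above the reported TCP. I'll open around the charger and probe downward in small steps, watching the force.

```bash
python3 - <<'E'
from h import *
from rig import arm
xy=(np.array([.3813,-.2545]))
arm.move_l([*xy,.03]); arm.grip(.064)
arm.move_l([*xy,.003],feed=.1); arm.sleep(.1);f0=np.array(arm.current_force())
for z in np.arange(.0,-.036,-.003):
    arm.move_l([*xy,z],feed=.05); arm.sleep(.1); f=np.array(arm.current_force()); print(round(z,4),round(float(arm.current_ee_pos()[2]),4),f.round(2))
    if abs(f[2]-f0[2])>3: break
print(arm.current_t())
snap(arm,'wrist','l1')
E
```

```text
0.0 0.0001 [-0.3  -0.3  -0.97]
-0.003 -0.0031 [ 0.17 -0.78  0.18]
-0.006 -0.0061 [-1.12  0.23  0.25]
-0.009 -0.009 [-0.38  0.17 -1.57]
-0.012 -0.012 [ 0.21  0.08 -0.02]
-0.015 -0.015 [-0.08  0.16 -0.16]
-0.018 -0.018 [ 0.53 -0.02  0.2 ]
-0.021 -0.021 [-0.52  0.23 -0.22]
-0.024 -0.024 [ 0.83 -0.01  0.44]
-0.027 -0.027 [0.23 0.2  0.55]
-0.03 -0.0285 [-5.18  4.67 54.05]
28.925
```

View pics/l1.png

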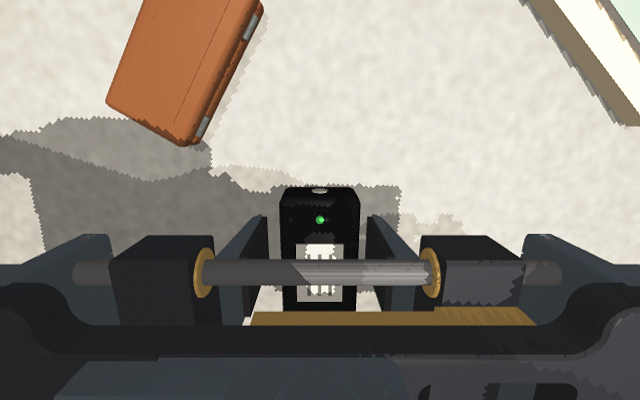

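The tips meet the bench at a reported z of about −0.028, so the stated TCP is 28 mm beyond the real fingertips. I'll apply that offset. I'll also grip with the tips 16 mm above each object's underside, so the gripper body clears the carton rim even in the worst case.

```bash
cat >> h.py <<'E'
DZ=.028
E
python3 - <<'E'
from h import *
from rig import arm
xy=np.array([.3813,-.2545])
arm.move_l([*xy,.016-DZ]); arm.grip(0); arm.sleep(.2); print(arm.current_width())
if arm.current_width()>.03:
    arm.move_l([*xy,.15],feed=.2); print(arm.current_width(),arm.current_force())
    arm.move_to([*(CC-56.5e-3*CD),.15],down(CY-180)); arm.sleep(.1); snap(arm,'wrist','m1'); snap(arm,'scene','m2'); print(arm.current_t())
E
```

```text
0.04389943550550479
0.043574840029211574 [-0.5493146   0.72551255 -2.65087264]
32.7833
```

View pics/m1.png

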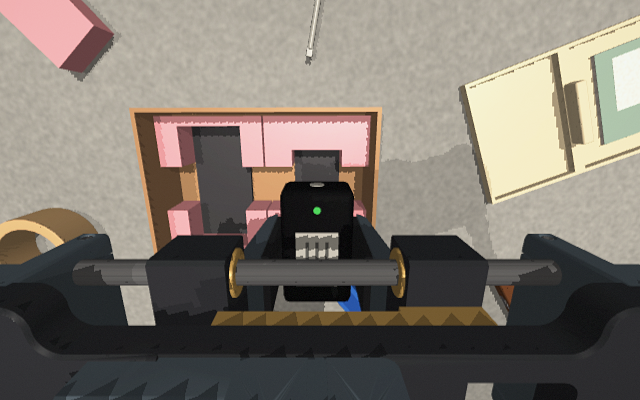

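View pics/m2.png

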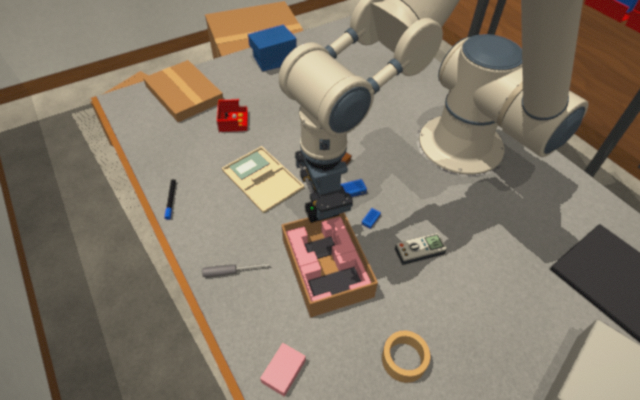

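The charger is held level (width 43.6 mm). Before lowering, I'll check its offset in the tool and the pocket's position.

```bash
python3 - <<'E'
from h import *
c=pickle.load(open('m1.pkl','rb')); tc=CC-56.5e-3*CD
tx=down(CY-180)[:2,0]; ty=down(CY-180)[:2,1]
for p in [(287,187),(350,187),(318,187),(283,298),(353,298)]:
    w=ray(c,[p],.192)[0,:2]-tc; print(p,'tool x %.1f y %.1f'%(1e3*w@tx,1e3*w@ty))
# pocket floors
im=cv2.imread('pics/c_carton.png'); c=pickle.load(open('c_carton.pkl','rb')); h=cv2.cvtColor(im,cv2.COLOR_BGR2HSV)
m=((h[...,1]<70)&(h[...,2]<95)).astype(np.uint8); m[:40]=0;m[180:]=0;m[:,:230]=0;m[:,:][:,400:]=0
m=cv2.morphologyEx(m,cv2.MORPH_OPEN,np.ones((3,3)))
cs,_=cv2.findContours(m,cv2.RETR_EXTERNAL,cv2.CHAIN_APPROX_NONE)
for q in cs:
    if cv2.contourArea(q)>200:
        r=rect(ray(c,q[:,0],.010)); d=r[0]-CC; print(r,'carton y %.1f x %.1f'%(1e3*d@CD,1e3*d@np.array([CD[1],-CD[0]])))
E
```

```text
(287, 187) tool x 36.5 y -16.5
(350, 187) tool x 36.5 y 19.9
(318, 187) tool x 36.5 y 1.4
(283, 298) tool x -37.5 y -21.2
(353, 298) tool x -37.5 y 24.2
(array([0.5912514 , 0.23291046]), 62.443641662597656, 41.07611846923828, np.float32(76.73524)) carton y 58.5 x -46.2
(array([0.68164569, 0.21214198]), 62.78153610229492, 44.31932830810547, np.float32(78.6806)) carton y 58.2 x 46.6
```

```bash
python3 - <<'E'
from h import *
from rig import arm
xy=CC-57e-3*CD; off=.016-DZ
arm.move_l([*xy,.075+off],feed=.15)
for z in (.05,.035,.022,.0105):
    arm.move_l([*xy,z+off],feed=.08); f=np.array(arm.current_force()); print(z,f.round(1))
    if f[2]>12: print('contact'); break
else:
    arm.grip(.056); arm.sleep(.2); print(arm.current_force().round(1)); snap(arm,'wrist','n1')
    arm.move_l([*xy,.16],feed=.2)
    mr=R['meter']; 
    snap(arm,'wrist','n2')
print(arm.current_t())
E
```

```text
0.05 [ 0.7  0.9 -1.2]
0.035 [-0.2 -0.7 -1. ]
0.022 [-0.   0.6 -1.5]
0.0105 [ 0.1 -0.  -2.5]
[-1.   0.5  1. ]
36.575
```

View pics/n2.png

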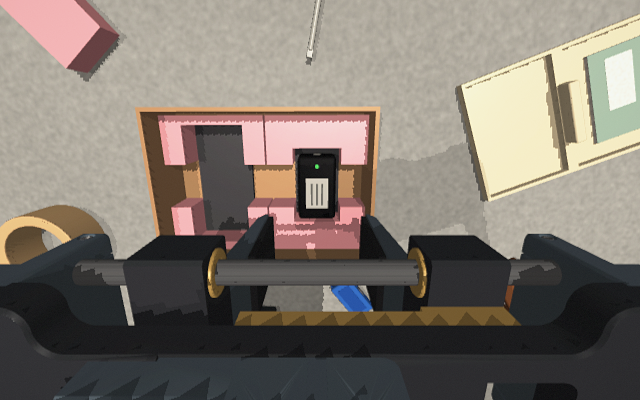

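The charger sits down in its pocket at (317,185). The meter is next, and I'll look before lowering it.

```bash
python3 - <<'E'
from h import *
from rig import arm
r=R['meter']; off=.016-DZ; yaw=r[3]-90
pick(arm,r[0],yaw,off,.078,zs=.08); 
if arm.current_width()>.045:
    lift(arm,r[0],.15)
    xy=CC+57e-3*CD
    arm.move_to([*xy,.13],down(CY)); arm.sleep(.1); snap(arm,'wrist','o1'); print(arm.current_t(),arm.current_width(),arm.current_joint_positions())
E
```

```text
width 0.0554 F [0.07 0.47 7.08]
width 0.0555 F [ 0.49 -0.18 -2.66]
43.5 0.05562266822281371 [ 1.41791987e+01  3.50340061e+01  7.34241042e+01  8.35341573e-03
  7.15445421e+01 -6.30773734e+01]
```

View pics/o1.png

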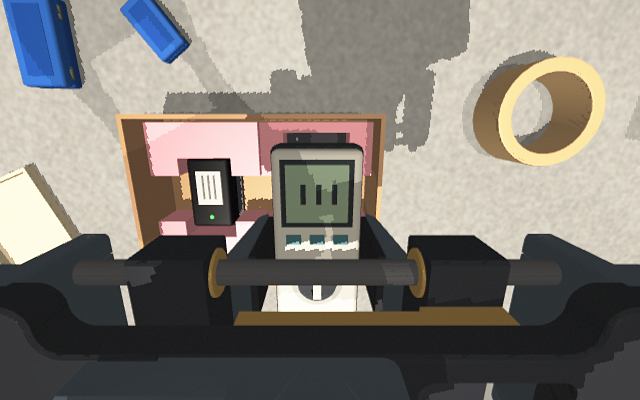

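```bash
python3 - <<'E'
from h import *
from rig import arm
c=pickle.load(open('o1.pkl','rb')); xy=CC+57e-3*CD; D=down(CY)
for p in [(274,152),(362,152),(318,147)]:
    w=ray(c,[p],.174)[0,:2]-xy; print('tool x %.1f y %.1f'%(1e3*w@D[:2,0],1e3*w@D[:2,1]))
off=.016-DZ
arm.move_l([*xy,.075+off],feed=.15)
for z in (.05,.035,.022,.0105):
    arm.move_l([*xy,z+off],feed=.08); f=np.array(arm.current_force()); print(z,f.round(1))
    if f[2]>12: print('contact'); break
else:
    arm.grip(.068); arm.sleep(.2); print(arm.current_force().round(1))
    arm.move_l([*xy,.2],feed=.2); snap(arm,'wrist','p1')
print(arm.current_t())
E
```

```text
tool x 61.6 y -23.1
tool x 61.6 y 25.7
tool x 64.3 y 1.3
0.05 [-0.6  0.5 -1.8]
0.035 [ 0.2 -0.3 -2.6]
0.022 [ 0.4  0.4 -2.4]
0.0105 [ 0.2 -0.1 -2.3]
[ 0.4 -0.7 -1.1]
47.3167
```

View pics/p1.png

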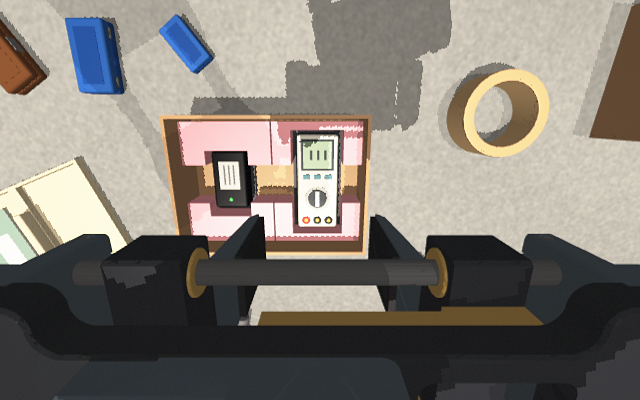

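Both are in their pockets, the meter at (317,178) and the charger at (232,178). I'll check their heights by size and position, then go for the tray.

```bash
python3 - <<'E'
from h import *
c=pickle.load(open('p1.pkl','rb')); cx=np.array([CD[1],-CD[0]])
def loc(p,z):
    d=ray(c,[p],z)[0,:2]-CC; return (1e3*d@cx).round(1),(1e3*d@CD).round(1)
# meter face corners (approx from view): bottom-left, bottom-right, top-left, top-right
im=cv2.imread('pics/p1.png'); h=cv2.cvtColor(im,cv2.COLOR_BGR2HSV)
m=((h[...,2]>150)&(h[...,1]<110)&~((h[...,0]>150)|(h[...,0]<6)&(h[...,1]>30))).astype(np.uint8)
q=np.zeros_like(m);q[128:230,288:347]=m[128:230,288:347]; q=cv2.morphologyEx(q,cv2.MORPH_CLOSE,np.ones((7,7))); q=cv2.morphologyEx(q,cv2.MORPH_OPEN,np.ones((5,5)))
k=comp(q,(317,178),300); r=rect(ray(c,k[:,0],.042)); d=r[0]-CC; print('meter',r,1e3*d@cx,1e3*d@CD)
q=np.zeros_like(m);q[145:215,205:255]=((h[...,2]<70)|(h[...,2]>215)&(h[...,1]<40))[145:215,205:255]; q=cv2.morphologyEx(q,cv2.MORPH_CLOSE,np.ones((7,7)))
k=comp(q,(232,178),300); r=rect(ray(c,k[:,0],.040)); d=r[0]-CC; print('charger',r,1e3*d@cx,1e3*d@CD)
o=cv2.resize(im[100:260,150:390],None,fx=3.3,fy=3.3,interpolation=cv2.INTER_CUBIC); cv2.imwrite('pics/p1c.png',o)
E
```

```text
meter (array([0.63348633, 0.22201982]), 133.41380310058594, 78.9583969116211, np.float32(167.26816)) -2.5627918758817074 57.1955591245441
charger (array([0.60795905, 0.11594278]), 92.06745147705078, 53.768524169921875, np.float32(163.86354)) -3.954495928284448 -51.90093065745233
```

View pics/p1c.png

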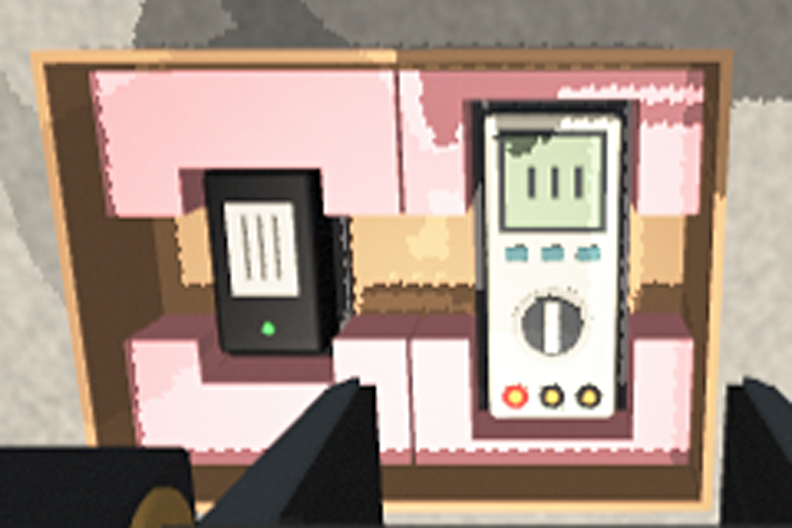

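In the zoom, both lie flat and fully down with the faces up. My rough masks for those two picked up foam as well, so I'm going by the picture. Tray next.

```bash
python3 - <<'E'
from h import *
from rig import arm
r=R['tray']; off=.009-DZ; yaw=r[3]
arm.move_to([*r[0],.12],down(yaw)); arm.grip(.036); arm.move_l([*r[0],.06+off],feed=.2); snap(arm,'wrist','q0')
arm.move_l([*r[0],off],feed=.06); print(arm.current_force().round(1))
arm.grip(0); arm.sleep(.2); print(arm.current_width())
if .008<arm.current_width()<.02:
    arm.move_l([*r[0],.13],feed=.12); print(arm.current_width())
    arm.move_to([*CC,.13],down(CY)); arm.sleep(.2); snap(arm,'wrist','q1'); snap(arm,'scene','q2'); print(arm.current_t(),arm.current_width())
E
```

```text
[-0.1  0.5  0.8]
0.011741158162023377
0.01178250836793448
55.0167 0.011762457521629535
```

View pics/q1.png

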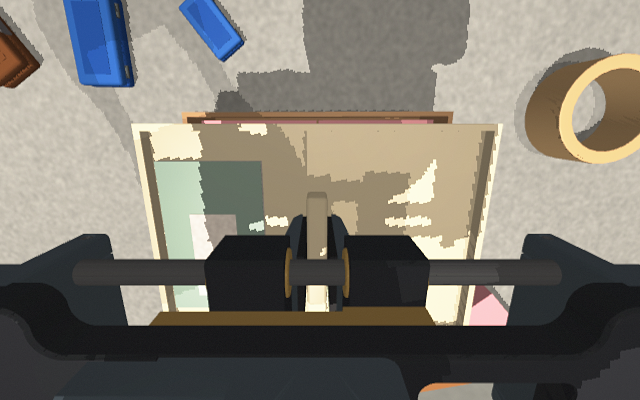

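View pics/q2.png

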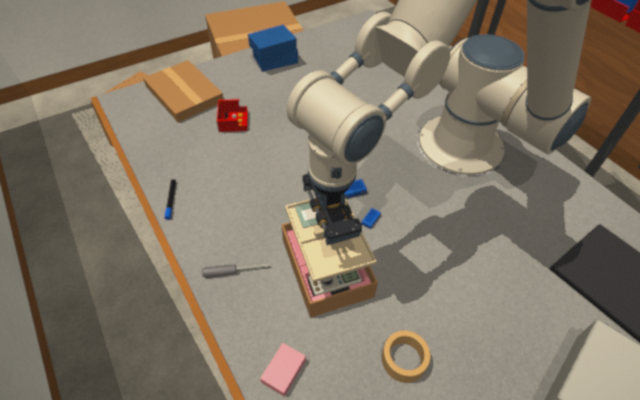

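The tray hangs level, with its far rim straight along row 125 from (132,125) to (502,125). I'll check its offset and then lower it.

```bash
python3 - <<'E'
from h import *
from rig import arm
c=pickle.load(open('q1.pkl','rb')); D=down(CY)
for p in [(132,125),(502,125)]:
    w=ray(c,[p],.161)[0,:2]-CC; print('tool x %.1f y %.1f'%(1e3*w@D[:2,0],1e3*w@D[:2,1]))
off=.009-DZ
for z in (.085,.075,.065,.055,.0465):
    arm.move_l([*CC,z+off],feed=.08); f=np.array(arm.current_force()); print(z,f.round(1))
    if f[2]>8: print('contact'); break
else:
    arm.sleep(.1); print(arm.current_force().round(1)); arm.grip(.034); arm.sleep(.2); print(arm.current_force().round(1))
    arm.move_l([*CC,.2],feed=.2); snap(arm,'wrist','r1')
print(arm.current_t())
E
```

```text
tool x 74.1 y -108.4
tool x 74.0 y 107.6
0.085 [0.3 0.3 0.3]
0.075 [ 0.2  0.2 -0.3]
0.065 [-0.4  0.1 -1.1]
0.055 [-0.6  0.3 -0.6]
0.0465 [ 0.1  0.2 -1. ]
[-0.3  0.2 -0.5]
[-0.3  0.8 -0.8]
58.95
```

View pics/r1.png

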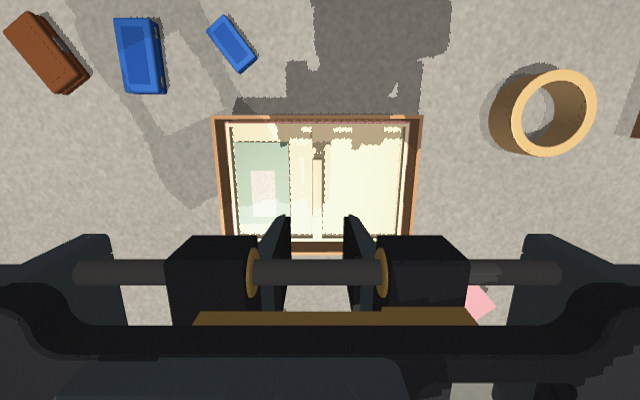

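The tray is in and level; its empty half is on the right of this view, towards world +y. Now the large blue case, which hasn't moved (140,55).

```bash
python3 - <<'E'
from h import *
from rig import arm
r=R['case']; off=.008-DZ
pick(arm,r[0],r[3]-90,off,.064,zs=.08)
if .035<arm.current_width()<.055:
    lift(arm,r[0],.15); xy=CC+55e-3*CD
    arm.move_to([*xy,.13],down(CY)); arm.sleep(.2); snap(arm,'wrist','s1'); print(arm.current_t(),arm.current_width())
E
```

```text
width 0.0432 F [-0.42  0.36  8.58]
width 0.0437 F [-0.    0.22 -1.13]
65.0833 0.04388154203267914
```

View pics/s1.png

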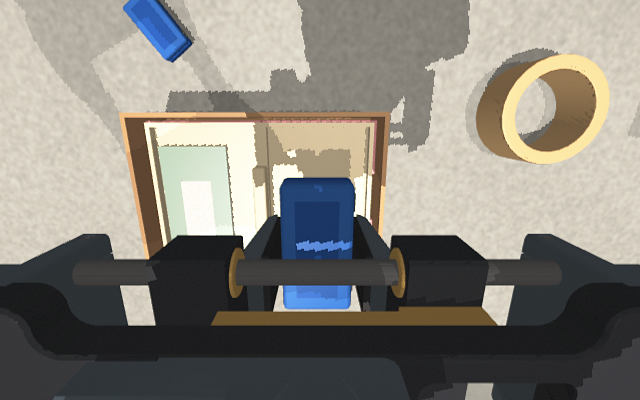

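The case is held level and lined up over the empty half, so I'll lower it.

```bash
python3 - <<'E'
from h import *
from rig import arm
off=.008-DZ; xy=CC+55e-3*CD
for z in (.08,.065,.0495):
    arm.move_l([*xy,z+off],feed=.08); f=np.array(arm.current_force()); print(z,f.round(1))
    if f[2]>8: print('contact'); break
else:
    arm.grip(.056); arm.sleep(.2); print(arm.current_force().round(1))
    arm.move_l([*xy,.2],feed=.2)
    a=np.arctan2(CC[1],CC[0]); rr=np.hypot(*CC)-.073
    arm.move_to([rr*np.cos(a),rr*np.sin(a),.3],down(CY)); arm.sleep(.2); snap(arm,'wrist','t1')
    arm.move_to([.40,-.1,.3],down(-90+180)); arm.sleep(.2); snap(arm,'top','t2'); snap(arm,'scene','t3')
print(arm.current_t())
im=cv2.imread('pics/t2.png'); a=cv2.resize(im[120:220,150:510],(792,220),interpolation=cv2.INTER_CUBIC)
b=cv2.imread('pics/t3.png'); b=cv2.resize(b[180:340,240:480],(480,320),interpolation=cv2.INTER_CUBIC); b=np.hstack([b,np.zeros((320,312,3),np.uint8)])
cv2.imwrite('pics/t23.png',np.vstack([a,b]))
E
```

```text
0.08 [ 0.5 -0.1 -0.5]
0.065 [ 0.9 -0.3 -0.4]
0.0495 [-0.7 -1.3 -0.7]
[ 0.   0.4 -0.1]
70.7
```

View pics/t1.png

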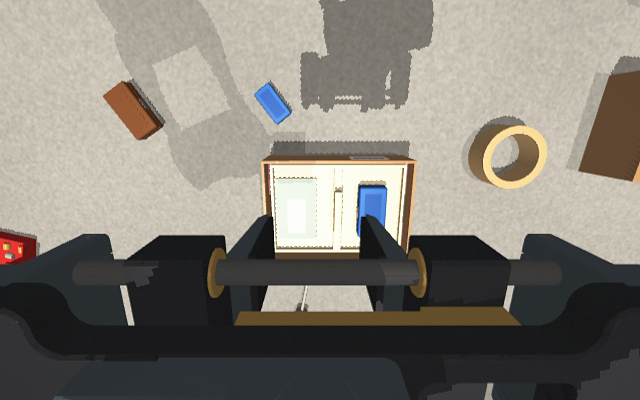

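View pics/t23.png

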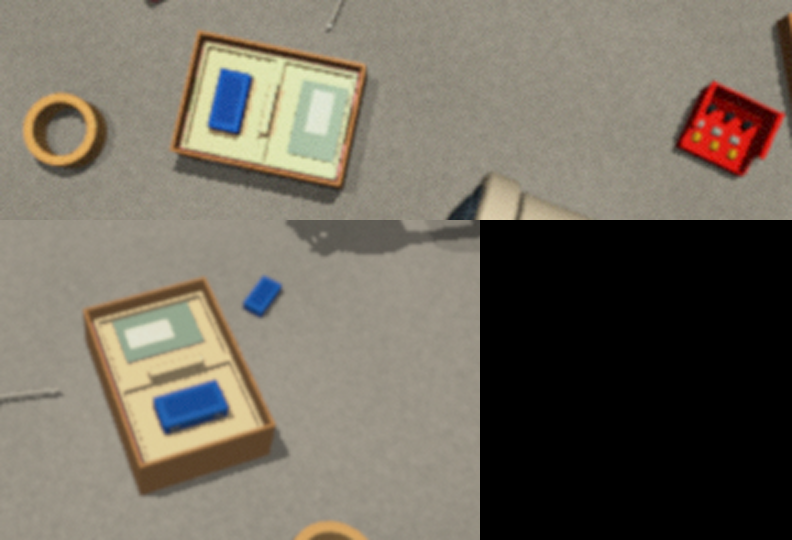

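The case lies flat in the empty half, and the tape and bin haven't moved. One numeric check, then I'll hand in.

```bash
python3 - <<'E'
from h import *
from rig import arm
im=cv2.imread('pics/t2.png'); c=pickle.load(open('t2.pkl','rb')); h=cv2.cvtColor(im,cv2.COLOR_BGR2HSV)
cx=np.array([CD[1],-CD[0]])
m=(h[...,0]>100)&(h[...,0]<125)&(h[...,1]>130); q=comp(m,(255,166)); r=rect(ray(c,q[:,0],.073)); d=r[0]-CC; print('case',r[1:],(1e3*d@cx),(1e3*d@CD))
m=((h[...,2]>150)&(h[...,0]>22)&(h[...,1]>25)|((h[...,0]>100)&(h[...,0]<125)&(h[...,1]>130))).astype(np.uint8); m=cv2.morphologyEx(m,cv2.MORPH_CLOSE,np.ones((5,5)))
q=comp(m,(273,170),1000); r=rect(ray(c,q[:,0],.058)); d=r[0]-CC; print('tray',r[1:],(1e3*d@cx),(1e3*d@CD))
a=cv2.imread('pics/a_top.png'); 
for n,(x0,x1,y0,y1) in dict(tape=(155,205,155,205),bin=(455,510,150,205)).items(): print(n,'mean diff',cv2.absdiff(a[y0:y1,x0:x1],im[y0:y1,x0:x1]).mean())
print(arm.current_force(),arm.current_dq()); arm.sign_off(); print(arm.current_t())
E
```

```text
case (80.66287231445312, 41.92231369018555, np.float32(167.64563)) -0.8797278289031389 53.59319134139862
tray (217.14761352539062, 150.83502197265625, np.float32(76.83937)) 0.44608832777818647 0.41018631329173544
tape mean diff 4.702933333333333
bin mean diff 4.574104683195593
[0.44093545 0.03981645 0.40385924] [-0.30803118 -0.14363244  0.00399593  0.08841977 -0.03956135 -0.15837051]
the job is handed in; nothing more can be done
the job is handed in; nothing more can be done
```

I packed the charger and meter in their foam pockets, set the tray on top and laid the large blue case in its empty half. I handed the job in at about 71 s; no verdict is reported.

**What went wrong:** The first charger grasp closed on nothing. A touch on the bench, which peaked at 54 N on the wrist (limit 120 N), showed that the real fingertips end about 28 mm short of the stated TCP. I corrected for that on every move afterwards, and no later grasp missed.

**Last checks:**
- **Tray:** centred in the carton to about 0.5 mm and turned about 0.4° from it.
- **Probe case:** about 54 mm along the carton from its centre (nominal 55) and within 1 mm sideways; the pictures show it flat.
- **Meter and charger:** they look face up and fully down in the picture taken before the tray went on. My numeric check of these two failed because the colour mask picked up foam, so their position rests on that picture. The lowering was also smooth, with no contact force.
- **Tape roll and bin:** unmoved in the top view.

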